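Rock the angle gauge on the battened offcut to its red mark and hold it there

TASK

The angle gauge has been preset with the lean wanted for the number signs, shown by its red mark. Pick the gauge up, stand the middle of its foot square across the round batten on the joist offcut, and rock it there until the hanging pointer settles on the red mark; finish while still holding it there, steady, its foot resting lightly on the batten. Do not press hard, and leave the two numerals, the snowman and the paint tin where they are.

Things in the scene. Friction and masses are not known exactly. Their poses are not given: they have to be found in the camera images.
- gauge: Loose angle gauge, about 0.36 kg, standing on the table. Origin: centre of the foot's underside; x normal to the dial plate, y along the foot, z up. Blue foot 60 (x) x 120 (y) x 14 mm; white dial plate 6 mm thick, 116 mm wide, up to z = 136 mm, scale on both faces; blue cap 20 x 120 mm, z = 134 to 142; square blue handle post 34 x 34 mm, z = 142 to 198 mm. Start yaw -0.9 to 0.1 rad.
- gauge_handle (a point): Grip point: centre of the gauge's square handle post, 170 mm above the underside of the foot, axes as the gauge.
- gauge_foot (a point): Centre of the underside of the gauge's foot (the gauge's origin), axes as the gauge.
- pointer (a joint): Black pointer (on both faces of the dial) hanging by its weight from a pivot at z = 122 mm of the gauge, swinging in the plate's plane. Rad about the gauge's +x: 0 when it points at the foot's middle, positive when its tip is towards the gauge's +y. It settles plumb in about 1 s: tilting the gauge by +a about its own x makes it read -a.
- mark (a joint): Red index mark at the lower edge of the dial (both faces), on the same pivot with the same sign as the pointer; stiff, preset, not to be moved. Rad, drawn from 0.11 to 0.30 (towards the gauge's +y side). The pointer is on the mark when both joints read the same.
- pointer_tip (a point): Tip of the black pointer, 84 mm from the pivot, in the middle plane of the plate.
- mark_tip (a point): Upper end of the red mark, 84 mm from the pivot, in the middle plane of the plate; the red mark (7 mm wide) reaches 19 mm outwards from it.
- stud: Joist offcut, a pale wooden block fixed to the table, 160 (x) x 150 (y) x 38 mm high; origin in the centre of its underside, yaw -0.7 to 0 rad.
- batten: Dark wooden batten with a half-round top, fixed along the middle of the offcut's top, 160 mm long (its x), 16 mm wide, standing 30 mm proud (round top of radius 8 mm); origin in the centre of its underside, 38 mm above the table, axes as the offcut. A gauge left alone on it tips over to one side, onto the block.
- batten_top (a point): Middle of the batten's crest, 68 mm above the table, axes as the batten (x along it).
- one: Bystander: loose numeral one lying flat, 100 x 42 x 22 mm, white face and gold edges; origin at its underside.
- zero: Bystander: loose numeral zero lying flat, 110 x 76 x 22 mm, white face and gold edges; origin in the centre of its underside.
- snowman: Bystander: small snowman finial, white balls on a gold foot, 54 mm diameter, 129 mm tall; origin in the centre of its underside.
- tin: Bystander: grey and red paint tin, 90 mm diameter, 110 mm tall; origin in the centre of its underside.
Things that resemble listed ones, but are neither listed nor needed, are in the scene too. What is shaped like the gauge but turquoise is not meant.

How it is judged:
By the outcome, as a careful person would: the job done as asked, in the order asked, and still so for the second after the job is handed in, while the arm keeps its last pose, push and grip.
It also fails if it takes over 45 s, if anything falls off the work surface, if the arm or the gripper's body presses on something with over 40 N, if the wrist force passes 120 N, or if a joint passes its speed limit or range.

ROBOT

A 6-joint arm with a two-finger parallel gripper is mounted at the origin on the work surface. World frame = base frame: x ahead of the robot, y to its left, z up, the work surface at z = 0. Lengths are in m, angles in degrees, forces in N, time in s.
With the tool pointing down it reaches from about 0.4 to 0.825 m from the base axis. Payload 7 kg.
Tool frame: the origin (TCP) lies midway between the tips of the shut fingers; the grasp point (between the pads) lies 19 mm behind it; z points along the fingers, y is the line along which they close (so a half turn about z gives the same grasp; the last joint's range is limited). The gripper opens to 88 mm and grips with 3 to 60 N. Pads are 19 mm wide; open, the fingers measure 130 mm over their backs; the gripper's body (78 mm by 193 mm) begins 47 mm behind the grasp point.
Start: joints at [-48.409, 20.546, 0.682, 0, -70.136, -16.507], TCP at [0.286, -0.611, 0.227] pointing down, gripper open.
Joint ranges: [-176.03, 176.03], [-82.01, 121.73], [-58.28, 71.71], [-173.87, 95.51], [-174.79, -0.11], [-173.66, 173.66]. Speed limits (degrees/s): [136.94, 136.94, 172.46, 180, 180, 180].

INTERFACE

Orientations are given as [roll, pitch, yaw] about the fixed x, y, z axes, in that order (R = Rz(yaw) Ry(pitch) Rx(roll)).
In Python, from plant import r gives the robot as it stands.
- The arm moves only by the tool carry_out, never from a script. Its argument "deltas" is a list of rows, each a list of 3 entries, a list of its own where there are three numbers: the opening, from 0 (shut) to 1 (fully open), then the shift along the tool's x, y, z in mm, then the turn, a rotation vector about the tool's x, y, z in rad. In form: [[gripper, [tx, ty, tz], [rx, ry, rz]], ...]. A call has 1 to 12 rows; each row is the pose to reach, as a shift and turn from the pose commanded when the call began, along the tool's axes at that moment; what a row does not reach only later rows make up. A row lasts 1/10 s, in which the tool goes at most 50 mm and 8.59 degrees, less where a joint would pass 70% of its speed; a pose out of reach is approached as far as the arm can. A call with a gripper value outside its range is refused whole. The fingers move at their own pace and stop on an object; "squeeze" is the grip in N (left out, the last holds). Time passes only in rows, so rows that repeat a pose let the fingers close. It gives the time, the measured TCP pose, the force, the opening and the grip force at its end, in the units of the state.
- r.get_state(): the state, without advancing time (a new reading comes with each control period).
- r.capture(name): name is "scene" or "side" or "wrist"; returns (picture, depth): 384x512x3 uint8, red, green, blue; 384x512 float32, m along the optical axis (not along the pixel's ray), 0 where there is no reading.
- r.get_calibration(name): a dict with "fov_y" (degrees; the focal length in pixels is half the picture's height over the tangent of half this angle, whatever the lens; pixels are square), "cx", "cy" (the principal point, pixels), "view" (4x4, takes a point from world to camera coordinates). Camera axes: x right, y down, z forward; pixel columns grow to the right and rows downward; lengths in m; the calibration is good to about 2 mm. A picture is of the moment at which its call begins: read the wrist's pose just before it. get_calibration takes no time and is no camera call; for the wrist camera it gives the pose at the moment of the call.
- r.close_job(): hands the job in; it is judged then, once.
The state is a dict: "time_s": time; "joints": joint angles; "qd": joint speeds; "joint_torque": joint torques, N m; "tcp_pos": TCP position; "eef_rot": TCP orientation; "contact_force": force on the tool from outside, world axes, zero at the start; "moment": the same for the moment, N m; "gripper_width": finger opening in m; "gripper_force": force on a finger pad.
Only numpy, scipy, OpenCV 4.12 (cv2) and the standard library are available. Lean on these libraries where they do the work, as an engineer would, in place of code of your own. Each camera call takes 0.05 s, during which the arm holds its last target. There are 200 camera calls.

## Working session

There is one attempt and no reset: what is moved stays moved. The work goes in short steps, Python scripts to look and compute and a tool call to move; the robot and the scene stay as the last step left them, time stands still between calls to the robot, and variables do not carry over. Pictures are saved under pics/ and viewed, at most 10 in all, crops included, and the job is handed in when it is done.

Besides the shell and the picture viewer there is one more tool, called after "Request:" as name(argument=value, ...), one argument or row to a line, values as JSON. carry_out: Moves the arm, as the interface text tells. Its arguments: {"type":"object","properties":{"deltas":{"type":"array"},"squeeze":{"type":"number"}},"required":["deltas"]}

```bash
mkdir -p pics
cat > h.py <<'E'
import numpy as np, cv2
from plant import r
from scipy.spatial.transform import Rotation as R
def grab(n):
    c=r.get_calibration(n); p,d=r.capture(n)
    return np.array(p),np.array(d),c
def K(c): return 192/np.tan(np.radians(c['fov_y'])/2)
def cloud(d,c):
    f=K(c); v,u=np.mgrid[0:384,0:512]
    P=np.stack([(u-c['cx'])/f*d,(v-c['cy'])/f*d,d],-1)
    V=np.array(c['view']); return (P-V[:3,3])@V[:3,:3]
def ray(uv,c):
    V=np.array(c['view']); f=K(c); uv=np.atleast_2d(uv)
    q=np.c_[(uv[:,0]-c['cx'])/f,(uv[:,1]-c['cy'])/f,np.ones(len(uv))]
    return -V[:3,:3].T@V[:3,3], q@V[:3,:3]
def onplane(uv,c,z):
    o,q=ray(uv,c); return o+q*((z-o[2])/q[:,2])[:,None]
def proj(X,c):
    V=np.array(c['view']); q=np.atleast_2d(X)@V[:3,:3].T+V[:3,3]; f=K(c)
    return np.c_[q[:,0]/q[:,2]*f+c['cx'],q[:,1]/q[:,2]*f+c['cy']]
E
python3 - <<'E'
from h import *
o=[]
for n in ("scene","side"):
    p,d,c=grab(n); np.savez(n+'.npz',p=p,d=d); print(n,c)
    o.append(p[:,:,::-1])
for n,i in zip("ab",o): cv2.imwrite(f'pics/{n}.png',cv2.resize(i,(800,600)))
print(r.get_state())
E
```

```text
scene {'fov_y': 53.036921222225914, 'cx': 253.4782884558527, 'cy': 189.2155444967949, 'view': array([[-0.10190493,  0.99454627, -0.02220587,  0.09465701],
       [ 0.58910639,  0.04234487, -0.80694521, -0.22514276],
       [-0.80160404, -0.09531332, -0.59020871,  1.9044928 ],
       [ 0.        ,  0.        ,  0.        ,  1.        ]])}
side {'fov_y': 44.56826871211693, 'cx': 244.1401182459721, 'cy': 193.53368263580563, 'view': array([[-0.93185364, -0.36237019,  0.01834741,  0.51170683],
       [-0.29116763,  0.71666586, -0.63372821,  0.2677539 ],
       [ 0.21649525, -0.59588412, -0.77333817,  1.67324576],
       [ 0.        ,  0.        ,  0.        ,  1.        ]])}
{'time_s': 0.1, 'joints': array([-4.84092325e+01,  2.05859088e+01,  6.38698650e-01, -1.66693150e-02,
       -7.01375599e+01, -1.65053899e+01]), 'qd': array([ 0.03550096, -0.08289212,  0.21468845, -0.04914064, -0.03823982,
       -0.06223801]), 'joint_torque': array([-1.84001154e-03, -5.84163451e+01,  2.93751776e+01,  7.01568916e+00,
        1.01063331e-02, -7.31916884e-05]), 'tcp_pos': array([ 0.28593788, -0.61094825,  0.22573334]), 'eef_rot': array([ 1.79914270e+02, -9.06028563e-03, -1.54920291e+02]), 'contact_force': array([ 1.17272045,  0.21737316, -0.75350687]), 'moment': array([-0.01886291, -0.00136667,  0.01156939]), 'gripper_force': 0.0, 'gripper_width': 0.08784303583041848}
```

View pics/a.png

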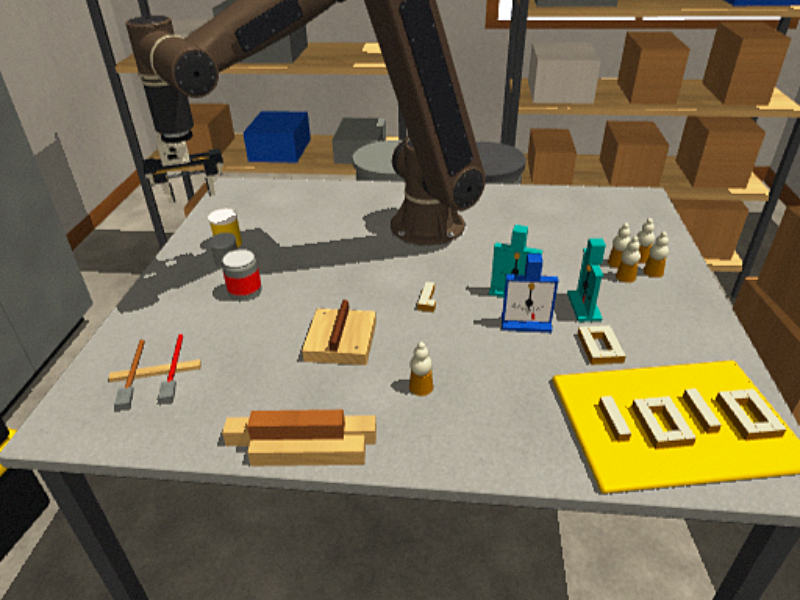

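View pics/b.png

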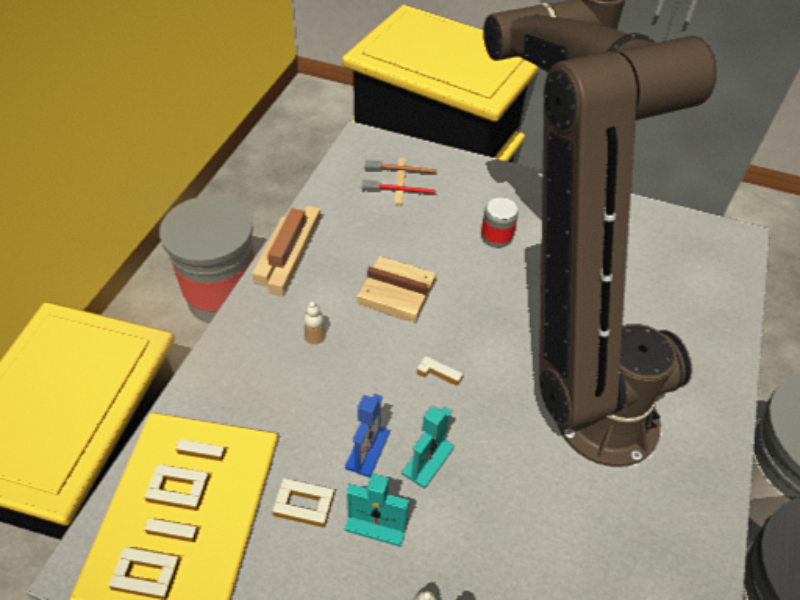

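Scene picture: blue gauge at about (530,300) of 800x600, the joist offcut with dark batten at (340,335), snowman (421,370), numeral one (427,296), zero (600,343), tin (241,272); the turquoise lookalikes stand close behind and right of the gauge. Side picture: gauge (368,435), offcut (397,288).

```bash
cat > m.py <<'E'
from h import *
allg=[];alls=[];allb=[]
for n in ("scene","side"):
    z=np.load(n+'.npz'); p,d=z['p'],z['d']; c=r.get_calibration(n); X=cloud(d,c)
    hsv=cv2.cvtColor(p,cv2.COLOR_RGB2HSV)
    m=cv2.inRange(hsv,(108,120,40),(125,255,255))>0
    m&=(d>0)&(X[...,2]>.003)&(X[...,2]<.3)&(X[...,0]>.2)
    G=X[m]; print(n,'blue',len(G),G.min(0),G.max(0)); 
    for lo,hi in((.15,.19),(.193,.205),(.010,.018),(.13,.146)):
        s=G[(G[:,2]>lo)&(G[:,2]<hi)]
        if len(s)>4:
            (a,b),(w,h),an=cv2.minAreaRect((s[:,:2]*1000).astype(np.float32)); print(lo,len(s),'c',round(a,1),round(b,1),'wh',round(w,1),round(h,1),'ang',round(an,1))
    u,v=(340,335) if n=='scene' else (397,288)
    q=X[int(v*.64),int(u*.64)]; print('seed',q)
    near=(d>0)&(np.hypot(X[...,0]-q[0],X[...,1]-q[1])<.14)
    for lo,hi in((.033,.043),(.06,.075)):
        s=X[near&(X[...,2]>lo)&(X[...,2]<hi)]
        (a,b),(w,h),an=cv2.minAreaRect((s[:,:2]*1000).astype(np.float32)); print(' stud',lo,len(s),'c',round(a,1),round(b,1),'wh',round(w,1),round(h,1),'ang',round(an,1),'z',np.median(s[:,2]))
    # pointer/mark crop
    if n=='scene':
        cv2.imwrite('pics/c.png',cv2.resize(p[165:225,300:380,::-1],(800,600),interpolation=cv2.INTER_CUBIC))
E
python3 m.py
```

```text
scene blue 501 [0.35519415 0.21649046 0.00314289] [0.51623555 0.33681551 0.19798326]
0.15 92 c 489.1 275.8 wh 34.3 28.4 ang 85.6
0.193 43 c 483.7 274.9 wh 31.9 31.8 ang 1.9
0.01 123 c 487.6 275.7 wh 118.2 60.2 ang 86.4
0.13 87 c 485.4 276.4 wh 27.3 118.1 ang 1.6
seed [ 0.61735403 -0.1637064   0.05177502]
 stud 0.033 889 c 583.0 -171.2 wh 150.7 163.1 ang 88.5 z 0.03587059302181825
 stud 0.06 112 c 580.5 -169.6 wh 159.6 15.7 ang 0.1 z 0.0643035308581183
side blue 615 [0.44643204 0.2148372  0.00389563] [0.50544666 0.33583322 0.20410383]
0.15 58 c 466.2 279.8 wh 45.9 22.9 ang 51.9
0.193 94 c 475.8 273.7 wh 36.3 31.8 ang 89.2
0.01 221 c 476.2 275.0 wh 58.5 120.4 ang 0.0
0.13 95 c 477.0 275.8 wh 19.7 117.3 ang 0.6
seed [ 0.57114872 -0.16324986  0.03541749]
 stud 0.033 776 c 575.4 -172.7 wh 155.6 162.9 ang 88.8 z 0.037849452553175886
 stud 0.06 132 c 575.2 -171.3 wh 160.4 21.4 ang 0.7 z 0.06578547783264731
```

View pics/c.png

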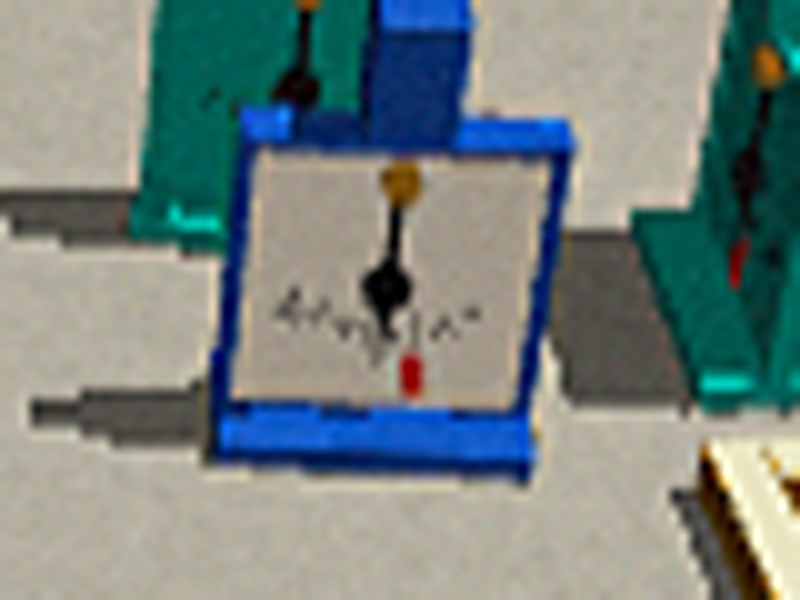

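The crop shows the pivot at (402,183), the plumb pointer tip near (386,330), and the red mark centred at (411,375), towards the gauge's +y. Gauge yaw and offcut yaw both look close to 0.

```bash
cat >> h.py <<'E'
def delta(pc,ec,pt,et):
    "commanded pose -> target pose (m, deg rpy): mm and rotvec in tool axes"
    A=R.from_euler('xyz',ec,degrees=True);B=R.from_euler('xyz',et,degrees=True)
    return np.round(A.inv().apply((np.array(pt)-pc)*1000),1),np.round((A.inv()*B).as_rotvec(),4)
def dialangle(p,c,O,Rg,red,face=.003):
    "mark angle about pivot from red centroid (lower centre of mark) in gauge dial plane"
    o,q=ray(red,c); piv=O+Rg.apply([face,0,.122]); n=Rg.apply([1,0,0])
    X=o+q*(((piv-o)@n)/(q@n))[:,None]; L=Rg.inv().apply(X-piv); return np.arctan2(L[:,1],-L[:,2]),np.hypot(L[:,1],L[:,2])
def redc(p,box):
    hsv=cv2.cvtColor(p,cv2.COLOR_RGB2HSV); m=(cv2.inRange(hsv,(0,150,90),(6,255,255))|cv2.inRange(hsv,(174,150,90),(180,255,255)))
    x0,y0,x1,y1=box; k=np.zeros_like(m); k[y0:y1,x0:x1]=m[y0:y1,x0:x1]
    M=cv2.moments(k,True); return (M['m10']/M['m00'],M['m01']/M['m00']),M['m00']
E
python3 - <<'E'
from h import *
z=np.load('scene.npz');p,d=z['p'],z['d'];c=r.get_calibration('scene')
u,a=redc(p,(335,195,347,210));print(u,a)
for O in([.485,.2757,0],[.478,.2757,0]):
  for y in(-3,0,2):
    print(O[0],y,dialangle(p,c,np.array(O),R.from_euler('z',y,degrees=True),[u,(300+40.2-.45,165+18.3-.45)]))
# gauge centre by triangulating post-top edges: top face centroid at z=.198
for n in('scene','side'):
    z=np.load(n+'.npz');p,d=z['p'],z['d'];c=r.get_calibration(n);X=cloud(d,c)
    hsv=cv2.cvtColor(p,cv2.COLOR_RGB2HSV)
    m=(cv2.inRange(hsv,(108,120,40),(125,255,255))>0)&(d>0)&(X[...,0]>.4)&(X[...,2]>.192)
    v,uu=np.nonzero(m); print(n,'post top on z=.198',onplane([uu.mean(),v.mean()],c,.198))
    t=(cv2.inRange(hsv,(80,120,40),(98,255,255))>0)&(d>0)
    T=X[t]; T=T[T[:,2]>.15]
    T=T[np.argsort(T[:,0])]; print('turq posts',[ (np.round(T[l==k].mean(0),3)) for l in [cv2.kmeans(T[:,:2].astype(np.float32),2,None,(3,50,1e-4),5,0)[1].ravel()] for k in(0,1)])
    s=X[(d>0)&(abs(X[...,0]-.578)<.1)&(abs(X[...,1]+.171)<.1)&(X[...,2]>.055)&(X[...,2]<.08)]
    vx,vy,_,_=cv2.fitLine((s[:,:2]).astype(np.float32),2,0,.001,.001).ravel();print('batten ang',np.degrees(np.arctan(vy/vx)),s.mean(0))
print(delta([.286,-.611,.227],[180,0,-155],[.481,.2755,.30],[180,0,-180]))
E
```

```text
(340.57142857142856, 202.28571428571428) 7.0
0.485 -3 (array([0.15169991, 0.76306026]), array([0.09182544, 0.00161336]))
0.485 0 (array([0.15016234, 0.67559765]), array([0.09236911, 0.00154274]))
0.485 2 (array([0.14937289, 0.61462471]), array([0.09273643, 0.00150087]))
0.478 -3 (array([0.15487446, 0.34703178]), array([0.09730624, 0.00639073]))
0.478 0 (array([0.15341572, 0.32197197]), array([0.09789606, 0.00641592]))
0.478 2 (array([0.15268331, 0.3058833 ]), array([0.09829491, 0.00643328]))
scene post top on z=.198 [[0.48738099 0.27412952 0.198     ]]
turq posts [array([0.41 , 0.426, 0.178]), array([0.359, 0.251, 0.179])]
batten ang -0.6800921 [ 0.58943487 -0.16923962  0.06322158]
side post top on z=.198 [[0.47545366 0.27631339 0.198     ]]
turq posts [array([0.394, 0.432, 0.187]), array([0.342, 0.256, 0.186])]
batten ang -0.13935591 [ 0.57526896 -0.17045655  0.06394049]
(array([-551.4,  721. ,  -73. ]), array([ 0.    , -0.    ,  0.4363]))
```

Request:
carry_out(
  deltas=[
    [1,[0,0,-40],[0,0,0.05]],
    [1,[-28,36,-73],[0,0,0.1]],
    [1,[-56,72,-73],[0,0,0.15]],
    [1,[-84,110,-73],[0,0,0.2]],
    [1,[-112,147,-73],[0,0,0.25]],
    [1,[-140,184,-73],[0,0,0.3]],
    [1,[-168,220,-73],[0,0,0.35]],
    [1,[-196,257,-73],[0,0,0.4]],
    [1,[-224,294,-73],[0,0,0.436]],
    [1,[-252,330,-73],[0,0,0.436]],
    [1,[-276,361,-73],[0,0,0.436]],
    [1,[-276,361,-73],[0,0,0.436]],
  ],
)

```text
time_s: 1.3
tcp_pos: [0.3837, -0.1639, 0.2997]
eef_rot: [180.0, 0.1, -179.6]
contact_force: [0.4, -0.8, 0.1]
gripper_width: 0.0875
gripper_force: 0.0
```

Request:
carry_out(
  deltas=[
    [1,[-10,44,0],[0,0,0]],
    [1,[-20,88,0],[0,0,0]],
    [1,[-30,132,0],[0,0,0]],
    [1,[-40,176,0],[0,0,0]],
    [1,[-50,221,0],[0,0,0]],
    [1,[-60,265,0],[0,0,0]],
    [1,[-70,309,0],[0,0,0]],
    [1,[-80,353,0],[0,0,0]],
    [1,[-90,397,0],[0,0,0]],
    [1,[-97,430,0],[0,0,0]],
    [1,[-97,442,0],[0,0,0]],
    [1,[-97,442,0],[0,0,0]],
  ],
)

```text
time_s: 2.5
tcp_pos: [0.4793, 0.2756, 0.2984]
eef_rot: [-179.9, -0.1, -179.8]
contact_force: [0.1, -0.9, 0.1]
gripper_width: 0.0876
gripper_force: 0.0
```

Run:
```python
from h import *
p,d,c=grab('wrist'); s=r.get_state(); print(s['tcp_pos'],s['eef_rot'],c['fov_y'])
np.savez('w1.npz',p=p,d=d); X=cloud(d,c)
hsv=cv2.cvtColor(p,cv2.COLOR_RGB2HSV)
m=(cv2.inRange(hsv,(108,120,40),(125,255,255))>0)&(d>0)
G=X[m]
for lo,hi in((.193,.205),(.010,.018),(.13,.146)):
    k=m&(X[...,2]>lo)&(X[...,2]<hi); S=X[k]; print(lo,len(S))
    if len(S)>4:
        (a,b),(w,h),an=cv2.minAreaRect((S[:,:2]*1000).astype(np.float32)); print('c',round(a,1),round(b,1),'wh',round(w,1),round(h,1),'ang',round(an,1))
cv2.imwrite('pics/w1.png',p[:,:,::-1])
```

```text
[0.4791214  0.27458533 0.29882592] [-1.79930855e+02 -6.56445503e-02 -1.79863228e+02] 58.09600962361549
0.193 1655
c 478.2 273.5 wh 33.9 32.8 ang 88.7
0.01 1746
c 462.5 274.3 wh 25.6 117.0 ang 0.0
0.13 1612
c 478.6 274.3 wh 19.2 117.4 ang 0.0
```

View pics/w1.png

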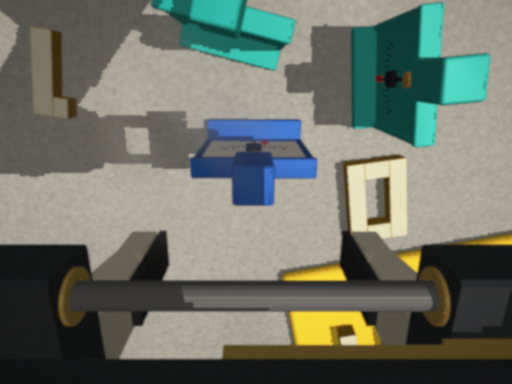

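Wrist picture: the gauge post is at (253,180), centred between the fingers, and the gauge is square to the tool; no neighbour in the fingers' way.

Request:
carry_out(
  deltas=[
    [1,[0,0,40],[0,0,0]],
    [1,[0,0,80],[0,0,0]],
    [1,[0,0,115],[0,0,0]],
    [1,[0,0,135],[0,0,0]],
    [1,[0,0,145],[0,0,0]],
    [1,[0,0,148],[0,0,0]],
    [1,[0,0,148],[0,0,0]],
    [0.2,[0,0,148],[0,0,0]],
    [0.2,[0,0,148],[0,0,0]],
    [0.2,[0,0,148],[0,0,0]],
    [0.2,[0,0,148],[0,0,0]],
    [0.2,[0,0,148],[0,0,0]],
  ],
  squeeze=30,
)

```text
time_s: 3.75
tcp_pos: [0.4793, 0.2749, 0.1517]
eef_rot: [180.0, 0.0, -179.9]
contact_force: [0.8, -0.3, 0.0]
gripper_width: 0.0532
gripper_force: 0.0
```

```bash
python3 -c "
from plant import r
s=r.get_state()
for k in ('time_s','tcp_pos','eef_rot','contact_force','gripper_width','gripper_force','joints'): print(k,s[k])"
```

```text
time_s 3.75
tcp_pos [0.47928725 0.27490963 0.15174514]
eef_rot [ 1.79988939e+02  1.07928863e-02 -1.79889320e+02]
contact_force [ 0.80102371 -0.33999169  0.00542357]
gripper_width 0.05320551934785739
gripper_force 0.0
joints [ 5.01504041e+01  1.26347553e+01 -2.08906827e+01  1.40193802e-03
 -5.64591519e+01 -1.40040497e+02]
```

Request:
carry_out(
  deltas=[
    [0,[0,0,0],[0,0,0]],
    [0,[0,0,0],[0,0,0]],
    [0,[0,0,0],[0,0,0]],
    [0,[0,0,0],[0,0,0]],
    [0,[0,0,0],[0,0,0]],
    [0,[0,0,0],[0,0,0]],
  ],
)

```text
time_s: 4.35
tcp_pos: [0.4792, 0.2747, 0.1515]
eef_rot: [-180.0, -0.0, -179.9]
contact_force: [-0.1, -0.5, -1.1]
gripper_width: 0.0339
gripper_force: 30.0
```

Request:
carry_out(
  deltas=[
    [0,[0,0,-15],[0,0,0]],
    [0,[0,0,-45],[0,0,0]],
    [0,[0,0,-90],[0,0,0]],
    [0,[0,0,-130],[0,0,0]],
    [0,[-4,-20,-150],[0,0,0]],
    [0,[-12,-55,-150],[0,0,0]],
    [0,[-22,-100,-150],[0,0,0]],
    [0,[-32,-145,-150],[0,0,0]],
    [0,[-42,-190,-150],[0,0,0]],
    [0,[-51,-235,-150],[0,0,0]],
    [0,[-58,-265,-150],[0,0,0]],
    [0,[-60,-275,-150],[0,0,0]],
  ],
)

```text
time_s: 5.55
tcp_pos: [0.5395, -0.0028, 0.3009]
eef_rot: [-180.0, -0.1, 179.9]
contact_force: [-1.3, -0.1, -3.6]
gripper_width: 0.034
gripper_force: 30.0
```

Request:
carry_out(
  deltas=[
    [0,[-5,-20,0],[0,0,0]],
    [0,[-13,-55,0],[0,0,0]],
    [0,[-20,-90,0],[0,0,0]],
    [0,[-27,-125,0],[0,0,0]],
    [0,[-34,-155,0],[0,0,0]],
    [0,[-37,-168,0],[0,0,0]],
    [0,[-37,-171,10],[0,0,0]],
    [0,[-37,-171,30],[0,0,0]],
    [0,[-37,-171,50],[0,0,0]],
    [0,[-37,-171,60],[0,0,0]],
    [0,[-37,-171,60],[0,0,0]],
    [0,[-37,-171,60],[0,0,0]],
  ],
)

```text
time_s: 6.75
tcp_pos: [0.5774, -0.1706, 0.2421]
eef_rot: [-180.0, 0.0, -179.8]
contact_force: [0.5, -1.3, -2.5]
gripper_width: 0.034
gripper_force: 30.0
```

```bash
cat > m2.py <<'E'
import sys; from h import *
s=r.get_state()
for k in ('time_s','tcp_pos','eef_rot','contact_force','moment','gripper_width','gripper_force','joints'): print(k,np.round(s[k],4))
o=[]
for n in ("scene","side"):
    p,d,c=grab(n); X=cloud(d,c); np.savez(n+'2.npz',p=p,d=d); z0=s['tcp_pos'][2]-.1515
    q=proj(s['tcp_pos']-[0,0,.09],c)[0].astype(int)
    o.append(cv2.resize(p[max(q[1]-60,0):q[1]+60,max(q[0]-80,0):q[0]+80,::-1],(600,450),interpolation=cv2.INTER_CUBIC)[:, :400] if 0 else cv2.resize(p[max(q[1]-60,0):q[1]+60,max(q[0]-53,0):q[0]+53,::-1],(400,453),interpolation=cv2.INTER_CUBIC)); print(n,'crop origin',q-[53,60])
    hsv=cv2.cvtColor(p,cv2.COLOR_RGB2HSV)
    m=(cv2.inRange(hsv,(108,120,40),(125,255,255))>0)&(d>0)&(abs(X[...,0]-.578)<.12)&(abs(X[...,1]+.171)<.12)
    def rect(t,S):
        if len(S)>6:
            (a,b),(w,h),an=cv2.minAreaRect((S[:,:2]*1000).astype(np.float32)); print(n,t,len(S),'c',round(a,1),round(b,1),'wh',round(w,1),round(h,1),'ang',round(an,1))
    for t,lo,hi in(('foot',.006,.022),('cap',.132,.147)): rect(t,X[m&(X[...,2]>z0+lo)&(X[...,2]<z0+hi)])
    near=(d>0)&~m&(abs(X[...,0]-.578)<.12)&(abs(X[...,1]+.171)<.12)
    rect('stud',X[near&(X[...,2]>.033)&(X[...,2]<.043)])
    rect('batten',X[near&(X[...,2]>.056)&(X[...,2]<.073)])
cv2.imwrite(f'pics/{sys.argv[1]}.png',np.hstack(o))
E
python3 m2.py d
```

```text
time_s 6.75
tcp_pos [ 0.5774 -0.1706  0.2421]
eef_rot [-1.799824e+02  2.290000e-02 -1.798460e+02]
contact_force [ 0.5154 -1.3    -2.5007]
moment [-0.0618 -0.1279  0.0188]
gripper_width 0.034
gripper_force 29.9935
joints [ 2.13280e+00  1.31689e+01 -7.61870e+00  1.97000e-02 -6.91901e+01
 -9.19858e+01]
scene crop origin [161 125]
scene foot 176 c 590.4 -167.5 wh 57.8 122.6 ang 9.8
scene cap 106 c 582.0 -167.4 wh 28.8 118.5 ang 1.6
scene stud 732 c 581.5 -170.2 wh 149.2 164.7 ang 89.7
scene batten 74 c 619.5 -170.6 wh 14.8 85.5 ang 89.4
side crop origin [201 102]
side foot 209 c 573.7 -171.6 wh 58.7 125.5 ang 1.3
side cap 39 c 574.3 -130.8 wh 15.3 45.8 ang 2.6
side stud 627 c 574.8 -173.2 wh 158.9 161.0 ang 89.8
side batten 92 c 576.3 -171.8 wh 159.8 20.3 ang 0.3
```

View pics/d.png

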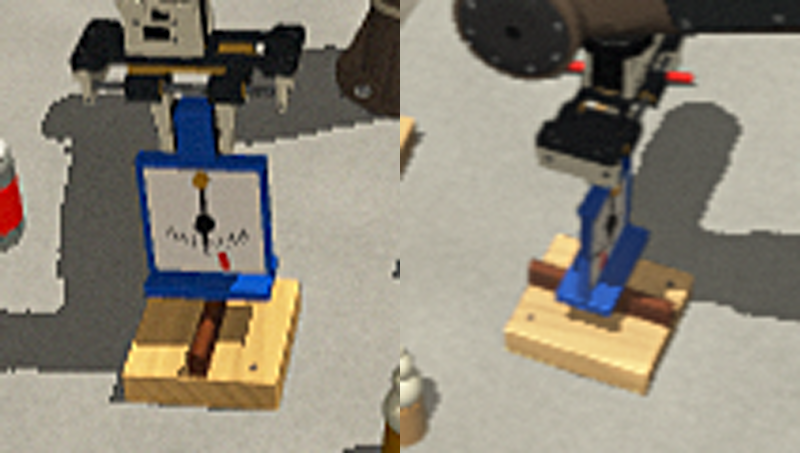

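Crops: left (scene) the foot hangs centred over the batten with the pointer plumb and red mark at (224,261); right (side) foot centre at (600,285) sits over the middle of the batten. Lower gently.

Request:
carry_out(
  deltas=[
    [0,[0,-1,8],[0,0,0]],
    [0,[0,-1,14],[0,0,0]],
    [0,[0,-1,18],[0,0,0]],
    [0,[0,-1,20],[0,0,0]],
    [0,[0,-1,20],[0,0,0]],
    [0,[0,-1,20],[0,0,0]],
  ],
)

```text
time_s: 7.45
tcp_pos: [0.5772, -0.1721, 0.2216]
eef_rot: [-180.0, 0.0, -179.9]
contact_force: [-0.3, 0.4, -2.7]
gripper_width: 0.0342
gripper_force: 30.0
```

Request:
carry_out(
  deltas=[
    [0,[0,0,0.5],[0,0,0]],
    [0,[0,0,1],[0,0,0]],
    [0,[0,0,1.5],[0,0,0]],
    [0,[0,0,1.5],[0,0,0]],
  ],
)

```text
time_s: 7.85
tcp_pos: [0.577, -0.172, 0.22]
eef_rot: [180.0, -0.0, -179.9]
contact_force: [-0.2, 0.1, -3.1]
gripper_width: 0.0341
gripper_force: 30.0
```

Request:
carry_out(
  deltas=[
    [0,[0,0,0.5],[0,0,0]],
    [0,[0,0,0.8],[0,0,0]],
    [0,[0,0,0.8],[0,0,0]],
  ],
)

```text
time_s: 8.15
tcp_pos: [0.5771, -0.172, 0.2195]
eef_rot: [-180.0, 0.0, -179.9]
contact_force: [0.3, -0.1, -1.7]
gripper_width: 0.0338
gripper_force: 30.0
```

Request:
carry_out(
  deltas=[
    [0,[0,0,0.5],[0,0,0]],
    [0,[0,0,0.5],[0,0,0]],
    [0,[0,0,0.5],[0,0,0]],
  ],
)

```text
time_s: 8.45
tcp_pos: [0.5772, -0.1721, 0.2194]
eef_rot: [-180.0, 0.0, -179.9]
contact_force: [-0.9, 0.8, 4.2]
gripper_width: 0.0339
gripper_force: 30.0
```

Request:
carry_out(
  deltas=[
    [0,[0,0,0.4],[0,0,0]],
    [0,[0,0,0.4],[0,0,0]],
    [0,[0,0,0.4],[0,0,0]],
  ],
)

```text
time_s: 8.75
tcp_pos: [0.5773, -0.1721, 0.2194]
eef_rot: [-180.0, 0.1, -179.9]
contact_force: [-3.0, 2.9, 7.5]
gripper_width: 0.0341
gripper_force: 30.0
```

Request:
carry_out(
  deltas=[
    [0,[0,0,-1],[0,0,0]],
    [0,[0,4.8,-0.9],[0.03,0,0]],
    [0,[0,9.6,-0.7],[0.06,0,0]],
    [0,[0,14.3,-0.4],[0.09,0,0]],
    [0,[0,19.1,0.1],[0.12,0,0]],
    [0,[0,23.8,0.8],[0.15,0,0]],
    [0,[0,23.8,0.8],[0.15,0,0]],
    [0,[0,23.8,0.8],[0.15,0,0]],
  ],
)

```text
time_s: 9.55
tcp_pos: [0.5772, -0.148, 0.2174]
eef_rot: [-171.4, 0.0, -179.9]
contact_force: [-0.1, -0.5, 0.1]
gripper_width: 0.0339
gripper_force: 30.0
```

Request:
carry_out(
  deltas=[
    [0,[0,0,0],[0,0,0]],
    [0,[0,0,0],[0,0,0]],
    [0,[0,0,0],[0,0,0]],
    [0,[0,0,0],[0,0,0]],
    [0,[0,0,0],[0,0,0]],
    [0,[0,0,0],[0,0,0]],
    [0,[0,0,0],[0,0,0]],
    [0,[0,0,0],[0,0,0]],
    [0,[0,0,0],[0,0,0]],
    [0,[0,0,0],[0,0,0]],
  ],
)

```text
time_s: 10.55
tcp_pos: [0.577, -0.1483, 0.2175]
eef_rot: [-171.4, -0.0, -179.9]
contact_force: [0.3, 1.1, -1.8]
gripper_width: 0.0339
gripper_force: 30.0
```

```bash
python3 m2.py e
python3 - <<'E'
from h import *
z=np.load('scene2.npz');p=z['p'];c=r.get_calibration('scene')
q=proj(r.get_state()['tcp_pos']-[0,0,.09],c)[0].astype(int)
cv2.imwrite('pics/e2.png',cv2.resize(p[q[1]-25:q[1]+35,q[0]-45:q[0]+35,::-1],(800,600),interpolation=cv2.INTER_CUBIC));print(q-[45,25])
E
```

```text
time_s 10.55
tcp_pos [ 0.577  -0.1483  0.2175]
eef_rot [-1.714002e+02 -1.070000e-02 -1.798951e+02]
contact_force [ 0.3353  1.0682 -1.7804]
moment [ 0.9516 -0.3779  0.061 ]
gripper_width 0.0339
gripper_force 29.994
joints [   9.8582   12.5586  -16.1271    9.5086  -63.1134 -104.1937]
scene crop origin [168 130]
scene foot 175 c 595.2 -165.4 wh 39.3 120.0 ang 3.7
scene cap 84 c 583.1 -150.3 wh 28.1 114.5 ang 2.0
scene stud 595 c 582.2 -170.3 wh 160.8 149.7 ang 0.3
scene batten 70 c 615.0 -141.6 wh 58.9 103.8 ang 28.1
side crop origin [199 110]
side foot 165 c 573.1 -166.6 wh 119.1 57.2 ang 89.1
side cap 20 c 571.1 -110.1 wh 51.7 15.7 ang 80.4
side stud 541 c 574.9 -171.2 wh 155.8 163.1 ang 87.8
side batten 108 c 575.9 -145.5 wh 159.9 71.5 ang 2.3
[176 165]
```

View pics/e.png

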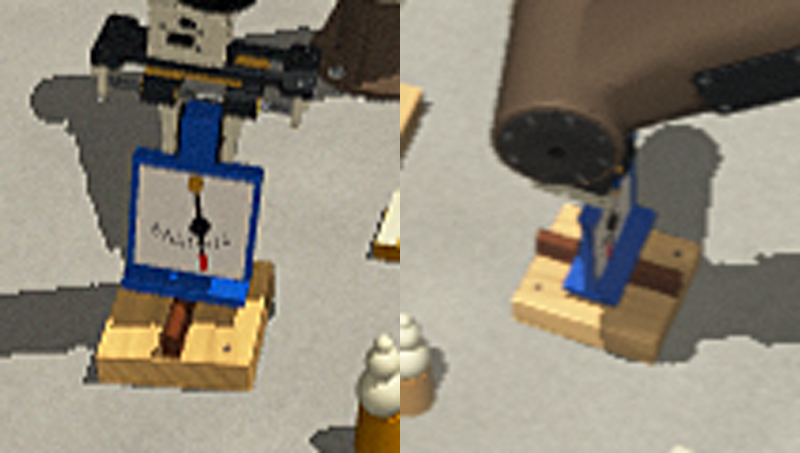

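View pics/e2.png

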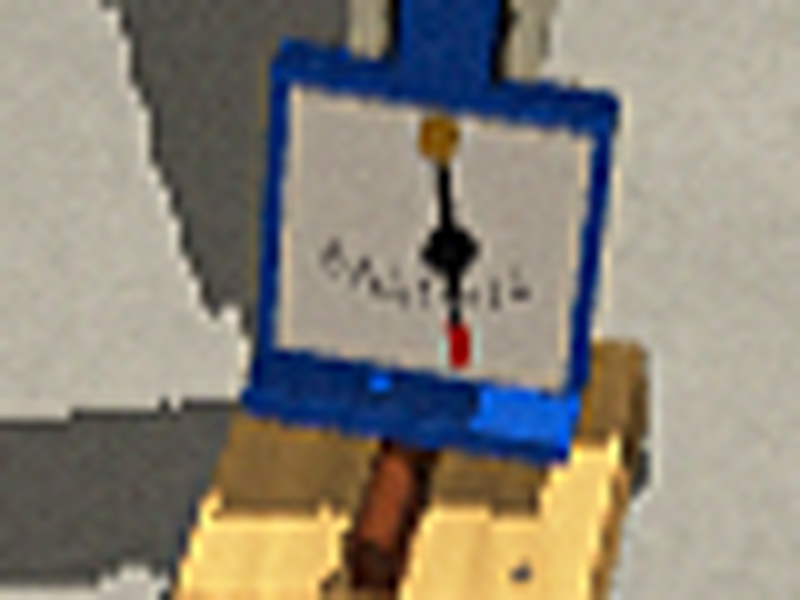

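Scene close-up: the pointer (pivot (438,138), tip (456,325)) meets the red mark (centre (459,345)); the foot's front edge runs (245,410)–(560,462), and the batten emerges under its middle at (410,445). One numeric check of the angle and centring.

```bash
cat > m3.py <<'E'
from h import *
s=r.get_state(); t=s['tcp_pos']; Rt=R.from_euler('xyz',s['eef_rot'],degrees=True)
Rg=Rt*R.from_euler('xyz',[180,0,180],degrees=True).inv(); O=t+Rt.apply([0,0,.1515])
print('t',s['time_s'],'tilt',-Rg.as_rotvec()[0],'foot',O,'F',s['contact_force'])
c=r.get_calibration('scene'); P=[];Z=[]
for _ in range(4): p,d,_c=grab('scene'); P.append(p.astype(float)); Z.append(d)
p=np.mean(P,0); d=np.mean(Z,0)
def ang(uv):
    o,q=ray(uv,c); n=Rg.apply([1,0,0]); A=O+Rg.apply([.003,0,0]); X=o+q*(((A-o)@n)/(q@n))[:,None]; return Rg.inv().apply(X-O)*1000
q=proj(O+Rg.apply([0,0,.07]),c)[0].astype(int); v,u=np.mgrid[0:384,0:512]; W=(abs(u-q[0])<17)&(abs(v-q[1])<22)
red=np.clip(p[...,0]-p[...,1]-60,0,None)*(p[...,1]<p[...,2]*1.5+25)*(p[...,1]<70)*W
orange=np.clip(p[...,0]-p[...,2]-60,0,None)*(p[...,1]>70)*W*(v<q[1])
cen=lambda w:np.array([(w*u).sum(),(w*v).sum()])/w.sum()
rc,oc=cen(red),cen(orange); L=ang([rc,oc]); print('red',rc,'pivot',oc,'\n',L)
w=L[0]-L[1]; print('mark about seen pivot',np.arctan2(w[1],-w[2]))
dark=np.clip(110-p.max(2),0,None)*W; 
# pointer columns per row between pivot and mark
k=[(v0,(dark[v0]*u[v0]*(abs(u[v0]-oc[0]-.1*(v0-oc[1]))<4)).sum()/(dark[v0]*(abs(u[v0]-oc[0]-.1*(v0-oc[1]))<4)).sum()) for v0 in range(int(oc[1])+3,int(rc[1])-2)]
k=np.array(k); f=np.polyfit(k[:,0],k[:,1],1); L2=ang([[np.polyval(f,oc[1]),oc[1]],[np.polyval(f,rc[1]),rc[1]]]); w2=L2[1]-L2[0]
print('pointer angle',np.arctan2(w2[1],-w2[2]),'ptr vs red col',np.polyval(f,rc[1])-rc[0], 'mm',L2[1]-L[0])
X=cloud(Z[0],c); b=(X[...,0]>.617)&(X[...,0]<.66)&(abs(X[...,1]+.171)<.02)&(X[...,2]>.05)
B=X[b]; zt=np.percentile(B[:,2],95); print('crest y',B[B[:,2]>zt-.004].mean(0),'batten y range',np.percentile(B[:,1],[3,97]))
E
python3 m3.py
```

```text
t 10.65 tilt 0.1500672111427929 foot [ 0.57699815 -0.17091694  0.06769468] F [ 1.29728051  0.04574499 -2.44273196]
red [221.43425363 199.17173608] pivot [219.31127679 178.38956198] 
 [[  3.          16.1871487   26.61212312]
 [  3.           1.5903948  117.22651778]]
mark about seen pivot 0.15971444293829784
pointer angle 0.14138915563397536 ptr vs red col -0.15150074691206328 mm [ 1.82076576e-14 -5.49841847e-01 -1.14483385e-01]
crest y [ 0.61837501 -0.16104452  0.38197009] batten y range [-0.18071365 -0.15689736]
```

Request:
carry_out(
  deltas=[
    [0,[0,0.5,0.2],[0.003,0,0]],
    [0,[0,1,0.4],[0.006,0,0]],
    [0,[0,1,0.6],[0.006,0,0]],
    [0,[0,1,0.6],[0.006,0,0]],
  ],
)

```text
time_s: 11.25
tcp_pos: [0.577, -0.1474, 0.2173]
eef_rot: [-171.0, 0.0, -179.9]
contact_force: [-0.8, 0.0, 2.2]
gripper_width: 0.0336
gripper_force: 30.0
```

Request:
carry_out(
  deltas=[
    [0,[0,0,0.2],[0,0,0]],
    [0,[0,0,0.2],[0,0,0]],
    [0,[0,0,0.2],[0,0,0]],
    [0,[0,0,0.2],[0,0,0]],
  ],
)

```text
time_s: 11.65
tcp_pos: [0.5771, -0.1474, 0.2173]
eef_rot: [-171.1, 0.0, -179.9]
contact_force: [-1.6, 1.1, 5.5]
gripper_width: 0.034
gripper_force: 30.0
```

Request:
carry_out(
  deltas=[
    [0,[0,0,-0.3],[0,0,0]],
    [0,[0,0,-0.3],[0,0,0]],
    [0,[0,0,-0.3],[0,0,0]],
    [0,[0,0,-0.3],[0,0,0]],
    [0,[0,0,-0.3],[0,0,0]],
    [0,[0,0,-0.3],[0,0,0]],
    [0,[0,0,-0.3],[0,0,0]],
    [0,[0,0,-0.3],[0,0,0]],
    [0,[0,0,-0.3],[0,0,0]],
    [0,[0,0,-0.3],[0,0,0]],
  ],
)

```text
time_s: 12.65
tcp_pos: [0.5771, -0.1474, 0.2173]
eef_rot: [-171.0, 0.0, -179.9]
contact_force: [-0.7, 1.4, 5.5]
gripper_width: 0.0339
gripper_force: 30.0
```

```bash
python3 m3.py
python3 - <<'E'
from h import *
p,d,c=grab('scene');q=(216,195)
cv2.imwrite('pics/f.png',cv2.resize(p[165:225,176:256,::-1],(800,600),interpolation=cv2.INTER_CUBIC))
s=r.get_state();print(s['contact_force'],s['moment'])
E
```

```text
t 12.65 tilt 0.1562112400864834 foot [ 0.57720868 -0.17095263  0.06759734] F [-0.65050293  1.37776086  5.45472662]
red [221.47262952 199.21016618] pivot [219.4335443  178.38554852] 
 [[  3.          16.21765788  26.82396259]
 [  3.           1.33368163 117.5535514 ]]
mark about seen pivot 0.1625993722340399
pointer angle 0.16291014277142554 ptr vs red col 0.16361958755982187 mm [-2.39808173e-14  5.92904017e-01  1.27198214e-01]
crest y [ 0.6188019  -0.15682965  0.38215935] batten y range [-0.17919391 -0.15416126]
[-1.48524847  0.43018163  4.57324176] [ 0.64391545  0.80841984 -0.11462861]
```

View pics/f.png

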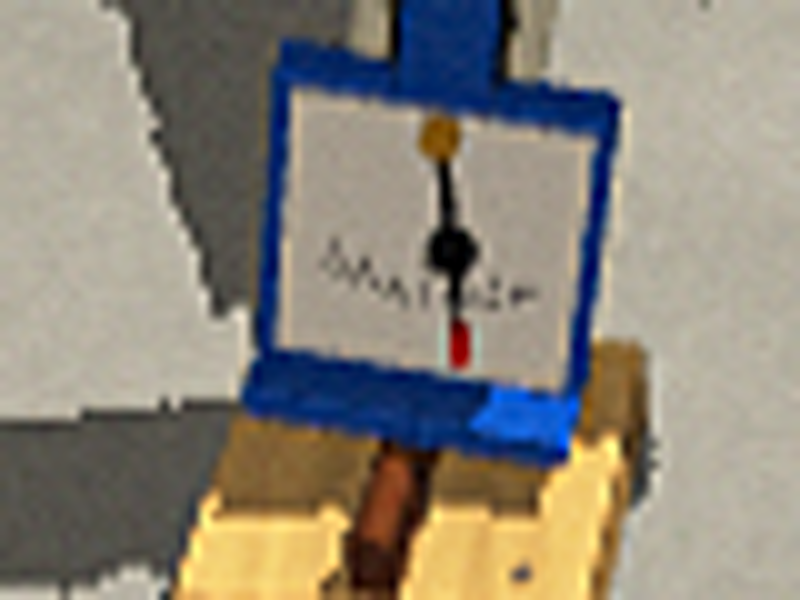

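The pointer tip (456,322) lies on the red mark (459,343), and the foot's middle is on the batten. I'll ease the pressure slightly, then settle and hand in.

Request:
carry_out(
  deltas=[
    [0,[0,0,-0.3],[0,0,0]],
    [0,[0,0,-0.3],[0,0,0]],
    [0,[0,0,-0.3],[0,0,0]],
    [0,[0,0,-0.3],[0,0,0]],
    [0,[0,0,-0.3],[0,0,0]],
    [0,[0,0,-0.3],[0,0,0]],
    [0,[0,0,-0.3],[0,0,0]],
    [0,[0,0,-0.3],[0,0,0]],
    [0,[0,0,-0.3],[0,0,0]],
    [0,[0,0,-0.3],[0,0,0]],
  ],
)

```text
time_s: 13.9
tcp_pos: [0.577, -0.1473, 0.2173]
eef_rot: [-171.1, 0.0, -179.9]
contact_force: [-0.2, -1.0, 4.1]
gripper_width: 0.0337
gripper_force: 30.0
```

```bash
python3 m3.py
```

```text
t 13.9 tilt 0.15614339730220922 foot [ 0.57709806 -0.17089213  0.06761074] F [-0.1939271  -0.95687514  4.10339793]
red [221.46800195 199.24719101] pivot [219.43046641 178.37013265] 
 [[  3.          16.14863532  26.54228552]
 [  3.           1.25825629 117.53517128]]
mark about seen pivot 0.1622056202798935
pointer angle 0.16205728688192728 ptr vs red col 0.17158749785863847 mm [7.99360578e-14 6.21892917e-01 1.33402080e-01]
crest y [ 0.61806145 -0.15821401  0.38241928] batten y range [-0.17746402 -0.15316922]
```

Request:
carry_out(
  deltas=[
    [0,[0,0,-0.2],[0,0,0]],
    [0,[0,0,-0.2],[0,0,0]],
    [0,[0,0,-0.2],[0,0,0]],
    [0,[0,0,-0.2],[0,0,0]],
    [0,[0,0,-0.2],[0,0,0]],
    [0,[0,0,-0.2],[0,0,0]],
    [0,[0,0,-0.2],[0,0,0]],
    [0,[0,0,-0.2],[0,0,0]],
  ],
)

```text
time_s: 14.9
tcp_pos: [0.577, -0.1472, 0.2173]
eef_rot: [-171.1, -0.0, -179.9]
contact_force: [-0.3, -1.9, 0.9]
gripper_width: 0.0337
gripper_force: 30.0
```

Contact is now about 4 N, after allowing for the gauge's weight.

```bash
python3 -c "
from plant import r
print(r.get_state()['contact_force']); print(r.close_job())"
```

```text
[-0.32019277 -1.87285766  0.91134973]
the job is handed in; nothing more can be done
None
```

The job is handed in: the gauge is held on the batten with its foot's middle on the crest, leaning about 0.156 rad with the pointer on the red mark to within about 0.01 rad, and pressing at about 4 N.

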